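# Shut the pantry storage box

## Task

Close up the green storage box by pushing only, without gripping anything: first tip its open lid over and push it down until it lies fully shut on the box, then push the white clasp down until it lies flat against the front of the box, and come away. Do not lift, tip or shove the box itself out of its place, and leave everything else on the counter standing where it is.

Things in the scene. Friction and masses are not known exactly. Their poses are not given: they have to be found in the camera images.
- storage_box: Green plastic storage box full of packets, loose on the counter but heavy (about 2.4 kg): 130 mm deep (its x), 220 mm wide (its y), 110 mm high without the lid. Origin at the centre of its underside; x points from the front (clasp side) to the back (hinge side), z up. Its yaw changes from start to start.
- lid_hinge (a point): Middle of the lid's hinge line, on the top of the box's back rim, 65 mm behind the box's centre and 110 mm up; the hinge line runs along the box's y.
- lid (a joint): Angle of the lid (rad): 0 is shut, lying flat on the rim; pi/2 stands straight up; it grows as it opens, to a stop at 1.9 (leaning back). A flat green panel 133 mm from hinge to free edge, 226 mm wide, 8 mm thick. The hinge is stiff: the lid stays where it is left, and 2 to 3 N near the free edge moves it.
- lid_edge (a point): Middle of the lid's free edge, on the outer face (which is the top face once shut, and looks away from the robot while open).
- clasp (a joint): Angle of the white clasp (rad), hinged at the middle of the lid's free edge, measured against the lid: 0 is square to the lid, so with the lid shut it hangs flat against the box's front (closed); pi/2 is in line with the lid, sticking out beyond its edge; more is folded on towards the lid's outer face; stop at 2.6. Stiff pin: it stays where it is left, 1 N at its end moves it.
- clasp_pin (a point): Middle of the clasp's pin, 136 mm from the lid's hinge line, 3 mm above the lid's underside (with the lid shut: 113 mm above the counter, 6 mm ahead of the box's front). The pin runs along the box's y. The flap is 40 mm wide along the pin, 45 mm long, 4 mm thick, 7 mm at its end.
- clasp_end (a point): Middle of the clasp's free end, on its outer face, 45 mm from its pin.
- canister: Cream ceramic canister with a wooden lid, 104 mm across, 158 mm high. Bystander, loose, to be left alone. Origin at the centre of its underside.
- pepper_mill: Glass pepper mill with steel top and dark wood foot, 58 mm across, 157 mm high. Bystander, loose, to be left alone. Origin at the centre of its underside.
- jam_jar: Amber glass jar with red cap, 70 mm across, 100 mm high. Bystander, loose, to be left alone. Origin at the centre of its underside.
- tin: Steel tin with blue band, 74 mm across, 108 mm high. Bystander, loose, to be left alone. Origin at the centre of its underside.
- mug: Blue mug, 80 mm across plus handle, 90 mm high. Bystander, loose, to be left alone. Origin at the centre of its underside.
- oil_bottle: Green glass bottle with cork, 60 mm across, 170 mm high. Bystander, loose, to be left alone. Origin at the centre of its underside.

How it is judged:
By the outcome, as a careful person would: the job done as asked, in the order asked, and still so for the second after the job is handed in, with the robot touching nothing.
It also fails if it takes over 45 s, if anything falls off the work surface, if the arm or the gripper's body presses on something with over 40 N, if the wrist force passes 120 N, or if a joint passes its speed limit or range.

## Robot

A 6-joint arm with a two-finger parallel gripper is mounted at the origin on the work surface. World frame = base frame: x ahead of the robot, y to its left, z up, the work surface at z = 0. Lengths are in m, angles in degrees, forces in N, time in s.
With the tool pointing down it reaches from about 0.25 to 0.725 m from the base axis. Payload 9.7 kg.
Tool frame: the origin (TCP) lies between the finger pads; the fingertips stand 11 mm ahead of it and the grasp point (between the pads) lies 8 mm behind it; z points along the fingers, x is the direction in which the jaws open and shut, and the axes are right-handed (so a half turn about z gives the same grasp; the last joint's range is limited). The gripper opens to 85 mm and grips with 20 to 120 N. Pads are 22 mm wide; open, the fingers measure 114 mm over their backs; the gripper's body (76 mm by 85 mm) begins 54 mm behind the grasp point. The pads swing forward as they close: fully open they stand 13 mm farther back than shut.
Start: joints at [-66.349, 4.979, 10.078, 95.1, 0, 90], TCP at [0.221, -0.504, 0.242] pointing down, gripper open.
Joint ranges: [-179.16, 179.16], [-48.56, 103.87], [-65.8, 70.77], [-126.05, 130.52], [-82.76, 87.17], [-180, 180]. Speed limits (degrees/s): [127.2, 127.2, 147.25, 180, 180, 180].

## Interface

Orientations are given as [roll, pitch, yaw] about the fixed x, y, z axes, in that order (R = Rz(yaw) Ry(pitch) Rx(roll)).
In Python, from workcell import get_obs, camera, job_done gives the robot as it stands.
- The arm moves only by the tool arm_command, never from a script. Its argument "increments" is a list of rows, each a list of 2 entries, a list of its own where there are three numbers: the shift along the tool's x, y, z in units of 25 mm (1.0 is 25 mm), then the turn about the tool's z in units of 6 degrees (1.0 is 6 degrees). In form: [[[dx, dy, dz], roll], ...]. A call has 1 to 5 rows; each row is the pose to reach, as a shift and turn from the pose measured when the call began, along the tool's axes at that moment; what a row does not reach only later rows make up. A row lasts 1/10 s, in which the tool goes at most 50 mm and 8.59 degrees, less where a joint would pass 70% of its speed; a pose out of reach is approached as far as the arm can. A call with a gripper value outside its range is refused whole. "claw" is the closure, from -1 (fully open) to 1 (shut), so that 0 is half open, set as the call begins (left out, the last holds). The fingers move at their own pace and stop on an object; "force" is the grip in N (left out, the last holds). Time passes only in rows, so rows that repeat a pose let the fingers close. It gives the time, the measured TCP pose, the force and the opening at its end, in the units of the state.
- get_obs(): the state, without advancing time (a new reading comes with each control period).
- camera(name): name is "scene" or "top" or "wrist"; returns a dict with "frame" (480x640x3 uint8, red, green, blue), "range_z" (480x640 float32, m along the optical axis (not along the pixel's ray), 0 where there is no reading), "K" (3x3 intrinsics, pixels), "R" (3x3) and "t" (3): a world point X has camera coordinates R X + t; the wrist camera has in their place "hand_eye" (4x4, takes a point from camera to tool coordinates, whose origin is the TCP and whose axes are the tool frame's). Camera axes: x right, y down, z forward; pixel columns grow to the right and rows downward; lengths in m; the calibration is good to about 2 mm. A picture is of the moment at which its call begins: read the wrist's pose just before it.
- job_done(): hands the job in, once; it reports no verdict.
The state is a dict: "time": time; "q": joint angles; "qd": joint speeds; "joint_efforts": joint torques, N m; "ee_pos": TCP position; "tcp_rot": TCP orientation; "wrist_force": force on the tool from outside, world axes, zero at the start; "torque": the same for the moment, N m; "opening": finger opening in m.
Only numpy, scipy, OpenCV 4.12 (cv2) and the standard library are available. Lean on these libraries where they do the work, as an engineer would, in place of code of your own. Each camera call takes 0.05 s, during which the arm holds its last target.

## Working session

There is one attempt and no reset: what is moved stays moved. The work goes in short steps, Python scripts to look and compute and a tool call to move; the robot and the scene stay as the last step left them, time stands still between calls to the robot, and variables do not carry over. Pictures are saved under pics/ and viewed, and the job is handed in when it is done.

Besides the shell and the picture viewer there is one more tool, called after "Emit:" by a JSON object that holds its "name" and its "arguments". arm_command: Moves the arm, as the interface text tells. Its arguments: {"type":"object","properties":{"increments":{"type":"array"},"claw":{"type":"number"},"force":{"type":"number"}},"required":["increments"]}

```bash
mkdir -p pics; ls
cat > h.py <<'E'
import numpy as np, cv2
from workcell import get_obs, camera
def snap(name,fn):
    c=camera(name); cv2.imwrite('pics/'+fn+'.png',c['frame'][:,:,::-1])
    if name!='wrist':
        np.savez(fn+'.npz',**{k:v for k,v in c.items()})
    return c
def cloud(c):
    z=c['range_z'];K=c['K'];v,u=np.mgrid[:480,:640]
    P=np.stack([(u-K[0,2])/K[0,0]*z,(v-K[1,2])/K[1,1]*z,z],-1)
    W=(P-c['t'])@c['R']
    W[z==0]=np.nan
    return W
E
python3 - <<'E'
from h import *
snap('scene','s0');snap('top','t0');print(get_obs())
E
```

```text
pics
{'time': 0.1, 'q': array([-6.63497348e+01,  5.01025666e+00,  1.00371844e+01,  9.51001456e+01,
       -3.11793044e-04,  9.00013410e+01]), 'qd': array([-0.11301079, -0.13566306,  0.09468513,  0.07168886,  0.05110982,
        0.03699069]), 'joint_efforts': array([-1.14868703e-04, -5.21560585e+01,  4.65653300e+01,  1.60939107e-02,
       -1.17608460e-05,  1.64012778e-05]), 'ee_pos': array([ 0.22055075, -0.50361966,  0.24161561]), 'tcp_rot': array([ 1.79999686e+02,  7.32178918e-02, -6.63510759e+01]), 'wrist_force': array([0.1898283 , 0.83285909, 0.3191753 ]), 'torque': array([ 0.01092356, -0.01645972, -0.0773546 ]), 'opening': 0.08539040915872989}
```

View pics/s0.png

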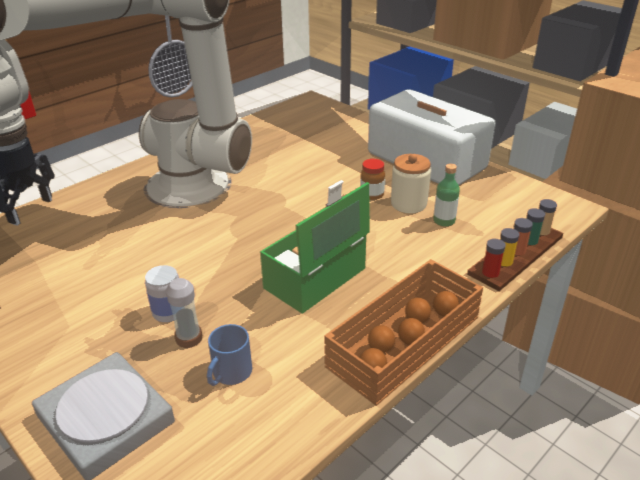

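View pics/t0.png

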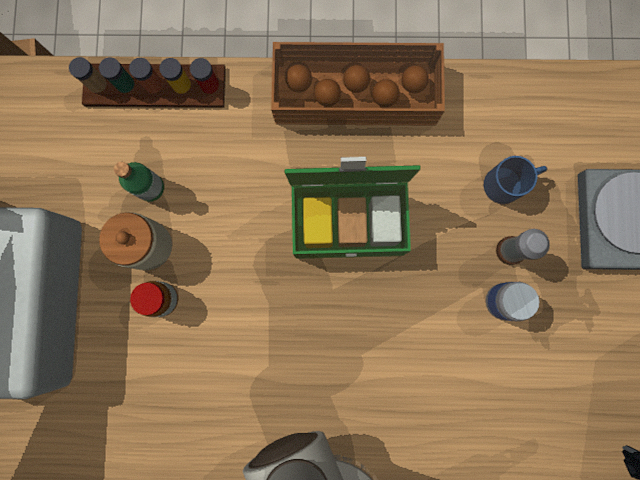

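The scene view shows the box at about (315,260) with its lid leaning back and the clasp up at (335,192). In the top view the box rim spans columns 292–410 and rows 180–257, and the clasp is at (353,164). The bystanders stand well to either side. Next I'll measure it.

```bash
cat > m.py <<'E'
from h import *
import sys
for n in sys.argv[1:]:
    c=np.load(n+'.npz'); W=cloud(c); f=c['frame'].astype(int)
    g=(f[...,1]>1.25*f[...,0])&(f[...,1]>1.25*f[...,2])&(f[...,1]>40)
    r=(np.hypot(W[...,0]-0.45,W[...,1])<0.25)&np.isfinite(W[...,2])
    P=W[g&r]; print(n,len(P),np.nanmin(P,0),np.nanmax(P,0))
    # rim points
    a=P[np.abs(P[:,2]-0.110)<0.004]
    if len(a)>20: print('rim',len(a),a.min(0),a.max(0),cv2.minAreaRect(a[:,:2].astype(np.float32)))
    hi=P[P[:,2]>0.125]
    if len(hi)>50:
        m=hi.mean(0);u,s,vt=np.linalg.svd(hi-m,full_matrices=False); print('lid plane n',vt[2],'mean',m,'axes',vt[:2],s/np.sqrt(len(hi)), hi.min(0),hi.max(0))
    w=(f.min(-1)>130)&(f.max(-1)-f.min(-1)<30)&r&(W[...,2]>0.18)&(W[...,0]>0.3)
    Q=W[w]; 
    if len(Q): print('clasp',len(Q),Q.min(0),Q.max(0),Q.mean(0)); v,u=np.where(w); print(u.min(),u.max(),v.min(),v.max())
E
python3 m.py s0 t0
```

```text
s0 6586 [ 0.52060281 -0.15216442 -0.00256325] [0.6646701  0.07941236 0.24672905]
rim 269 [ 0.52104264 -0.15102659  0.1060055 ] [0.66151517 0.0733746  0.11399472] ((0.5889497399330139, -0.039509117603302), (0.14034207165241241, 0.22068054974079132), 2.2502057552337646)
lid plane n [0.99695553 0.03680736 0.06873784] mean [ 0.65393257 -0.03996004  0.18867461] axes [[ 0.03703975 -0.99931157 -0.00210902]
 [ 0.06861289  0.00464863 -0.99763253]] [0.06861739 0.03921816 0.0018543 ] [ 0.63888584 -0.14771442  0.12500083] [0.66463095 0.07941236 0.24672905]
clasp 176 [ 0.6449569  -0.05606553  0.24619049] [ 0.65780078 -0.01316702  0.29352122] [ 0.65108224 -0.03462433  0.26945993]
328 342 181 204
t0 4549 [ 0.51450649 -0.14852238 -0.00347579] [0.67491092 0.0799052  0.24969417]
rim 941 [ 0.51564144 -0.14852238  0.1060288 ] [0.6523348  0.07395881 0.11398836] ((0.5836416482925415, -0.03693739324808121), (0.1306510716676712, 0.2194432020187378), 2.259589910507202)
lid plane n [-0.99897822 -0.03839179 -0.02384514] mean [ 0.64466221 -0.03818136  0.20303804] axes [[-0.03949889  0.99807384  0.04783766]
 [ 0.02196263  0.04873064 -0.99857046]] [0.06279066 0.03847501 0.00178685] [ 0.63654651 -0.14516201  0.12510186] [0.65370625 0.0768609  0.24969417]
clasp 101 [ 0.64600752 -0.05271411  0.28678306] [ 0.65382702 -0.01495865  0.29357921] [ 0.65006461 -0.03374066  0.29039305]
341 365 157 161
```

```bash
cat > d.py <<'E'
from h import *
from scipy.spatial.transform import Rotation as Ro
import sys
o=get_obs(); R=Ro.from_euler('xyz',o['tcp_rot'],degrees=True).as_matrix()
p=o['ee_pos']; print('pos',p.round(4),o['tcp_rot'].round(2),'F',o['wrist_force'].round(2),'t',o['time'])
for a in sys.argv[1:]:
    x=np.array([float(s) for s in a.split(',')])
    print(a,((x-p)@R/0.025).round(2))
E
python3 d.py 0.33,-0.35,0.27 0.45,-0.20,0.30
python3 - <<'E'
from h import *
c=np.load('t0.npz');W=cloud(c)
for n,b in dict(crate=(272,445,42,125),mug=(482,548,155,205),mill=(495,550,228,266),tin=(486,540,281,322)).items():
    P=W[b[2]:b[3],b[0]:b[1]].reshape(-1,3);P=P[P[:,2]>0.02];print(n,P.min(0).round(3),P.max(0).round(3))
E
```

```text
pos [ 0.2206 -0.5036  0.2416] [ 1.800e+02  7.000e-02 -6.635e+01] F [0.19 0.83 0.32] t 0.1
0.33,-0.35,0.27 [-3.87 -6.48 -1.13]
0.45,-0.20,0.30 [ -7.45 -13.28  -2.33]
crate [ 0.797 -0.22   0.02 ] [0.942 0.12  0.096]
mug [ 0.632 -0.428  0.02 ] [ 0.712 -0.316  0.095]
mill [ 0.507 -0.394  0.02 ] [ 0.564 -0.34   0.161]
tin [ 0.396 -0.386  0.02 ] [ 0.469 -0.313  0.114]
```

Emit:
{"name": "arm_command", "arguments": {"increments": [[[-0.8, -1.4, -0.4], 0.4], [[-1.6, -2.7, -0.8], 0.8], [[-2.4, -4.0, -1.1], 1.2], [[-3.1, -5.3, -1.4], 1.6], [[-3.9, -6.6, -1.7], 2.0]], "claw": 1}}

```text
time: 0.6
ee_pos: [0.3332, -0.3469, 0.2842]
tcp_rot: [180.0, 0.1, -78.5]
wrist_force: [1.3, -0.7, 0.2]
opening: 0.0118
```

```bash
python3 d.py 0.45,-0.20,0.30
```

```text
pos [ 0.3332 -0.3469  0.2842] [ 1.7997e+02  9.0000e-02 -7.8470e+01] F [ 1.3  -0.74  0.23] t 0.6
0.45,-0.20,0.30 [-4.82 -5.75 -0.63]
```

Emit:
{"name": "arm_command", "arguments": {"increments": [[[-1.0, -1.2, -0.15], 0.3], [[-2.0, -2.4, -0.3], 0.6], [[-3.0, -3.6, -0.4], 0.9], [[-4.0, -4.8, -0.5], 1.2], [[-4.8, -5.8, -0.6], 1.5]]}}

```text
time: 1.1
ee_pos: [0.4522, -0.1986, 0.2992]
tcp_rot: [179.9, 0.1, -87.5]
wrist_force: [0.6, -0.5, 0.0]
opening: 0.0002
```

```bash
python3 d.py 0.56,-0.11,0.30 0.695,-0.11,0.30
```

```text
pos [ 0.4522 -0.1986  0.2992] [ 1.7994e+02  1.0000e-01 -8.7500e+01] F [ 0.65 -0.51  0.  ] t 1.1
0.56,-0.11,0.30 [-3.35 -4.46 -0.03]
0.695,-0.11,0.30 [-3.12 -9.86 -0.04]
```

Emit:
{"name": "arm_command", "arguments": {"increments": [[[-0.8, -1.0, 0], 0], [[-1.6, -2.0, 0], 0], [[-2.4, -3.0, 0], 0], [[-3.2, -4.0, 0], 0], [[-3.3, -5.0, 0], 0]]}}

```text
time: 1.6
ee_pos: [0.5743, -0.1086, 0.2991]
tcp_rot: [179.9, 0.1, -87.4]
wrist_force: [0.9, -0.5, 0.9]
opening: 0.0003
```

```bash
python3 d.py 0.697,-0.11,0.30; python3 -c "
from h import *
snap('scene','s1')"
```

```text
pos [ 0.5743 -0.1086  0.2991] [ 1.7993e+02  1.2000e-01 -8.7380e+01] F [ 0.93 -0.48  0.92] t 1.6
0.697,-0.11,0.30 [ 0.28 -4.9  -0.04]
```

View pics/s1.png

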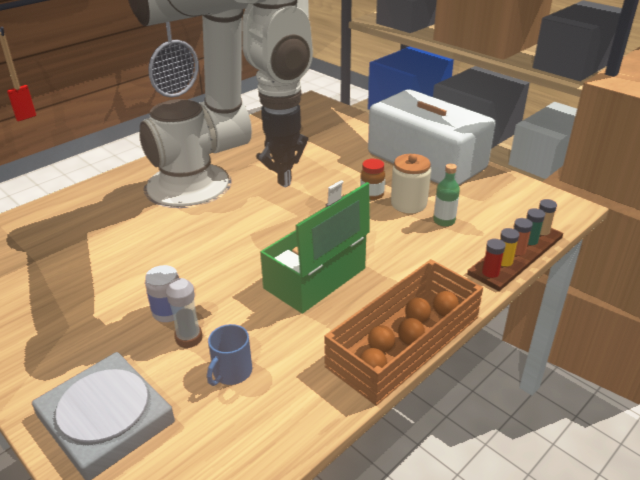

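The gripper is over the box with its tips at (287,183). The lid and clasp are undisturbed.

Emit:
{"name": "arm_command", "arguments": {"increments": [[[0, -1.0, 0], 0], [[0.1, -2.0, 0], 0], [[0.1, -3.0, 0], 0], [[0.1, -4.0, 0], 0], [[0.1, -4.9, 0], 0]]}}

```text
time: 2.15
ee_pos: [0.7004, -0.1056, 0.2962]
tcp_rot: [179.8, 0.2, -87.4]
wrist_force: [0.8, -0.3, 1.2]
opening: 0.0001
```

```bash
python3 d.py 0.70,-0.11,0.30 0.698,-0.11,0.222
```

```text
pos [ 0.7004 -0.1056  0.2962] [ 1.7984e+02  1.5000e-01 -8.7370e+01] F [ 0.8  -0.25  1.18] t 2.15
0.70,-0.11,0.30 [ 0.17  0.03 -0.15]
0.698,-0.11,0.222 [0.18 0.1  2.97]
```

Emit:
{"name": "arm_command", "arguments": {"increments": [[[0.1, 0, 0.7], 0], [[0.1, 0, 1.4], 0], [[0.1, 0, 2.1], 0], [[0.1, 0, 2.8], 0], [[0.1, 0, 2.8], 0]]}}

```text
time: 2.65
ee_pos: [0.6995, -0.1079, 0.2229]
tcp_rot: [179.6, 0.2, -87.4]
wrist_force: [-0.3, 0.6, -0.3]
opening: 0.0001
```

```bash
python3 d.py 0.675,-0.11,0.225; python3 -c "
from h import *
snap('scene','s2')"
```

```text
pos [ 0.6995 -0.1079  0.2229] [179.57   0.21 -87.37] F [-0.35  0.56 -0.32] t 2.65
0.675,-0.11,0.225 [ 0.04  0.98 -0.08]
```

View pics/s2.png

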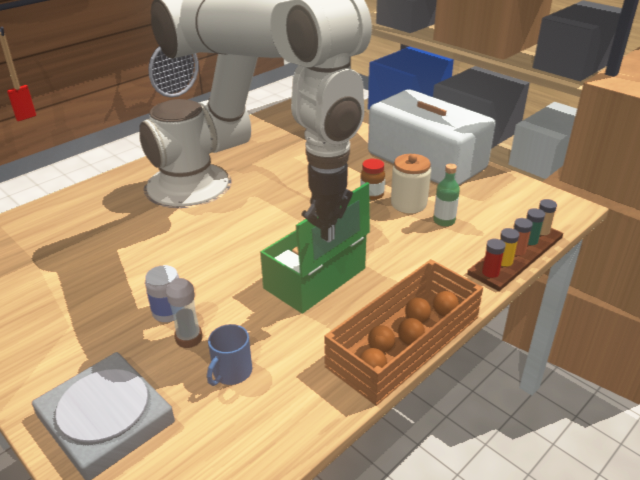

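The fingers are behind the lid at about (330,230), to one side of the clasp. I'll start pushing.

Emit:
{"name": "arm_command", "arguments": {"increments": [[[0, 0.6, 0], 0], [[0, 1.1, 0.1], 0], [[0, 1.6, 0.1], 0], [[0, 2.1, 0.2], 0], [[0, 2.6, 0.25], 0]]}}

```text
time: 3.2
ee_pos: [0.635, -0.111, 0.2205]
tcp_rot: [179.8, 0.2, -87.4]
wrist_force: [2.3, 0.5, 0.3]
opening: -0.0002
```

```bash
python3 d.py 0.6078,-0.11,0.2043 .5857,-.11,.1841 .5705,-.11,.1582 .5637,-.11,.129; python3 -c "
from h import *
snap('scene','s3')"
```

```text
pos [ 0.635  -0.111   0.2205] [ 1.7982e+02  1.6000e-01 -8.7370e+01] F [2.28 0.46 0.33] t 3.2
0.6078,-0.11,0.2043 [-0.09  1.08  0.65]
.5857,-.11,.1841 [-0.13  1.96  1.46]
.5705,-.11,.1582 [-0.15  2.57  2.5 ]
.5637,-.11,.129 [-0.16  2.83  3.67]
```

View pics/s3.png

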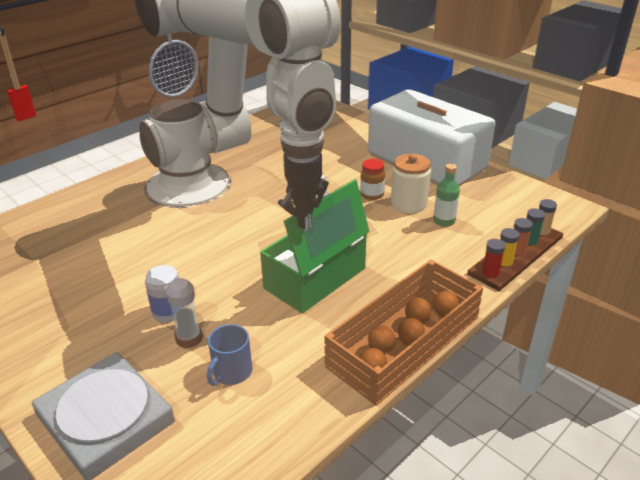

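The lid is tilting forward at about 2 N and the fingers are on its outer face at (305,215). I'll follow the arc.

Emit:
{"name": "arm_command", "arguments": {"increments": [[[0, 0.5, 0.3], 0], [[0, 1.0, 0.6], 0], [[0, 1.5, 1.0], 0], [[0, 2.0, 1.5], 0], [[0, 2.3, 2.0], 0]]}}

```text
time: 3.75
ee_pos: [0.576, -0.1138, 0.1726]
tcp_rot: [179.9, 0.1, -87.4]
wrist_force: [-0.4, 0.1, 1.7]
opening: 0.0003
```

```bash
python3 d.py .5705,-.11,.1582 .5637,-.11,.129; python3 -c "
from h import *
snap('scene','s4')"
```

```text
pos [ 0.576  -0.1138  0.1726] [ 1.799e+02  1.300e-01 -8.739e+01] F [-0.4   0.08  1.69] t 3.75
.5705,-.11,.1582 [-0.16  0.21  0.58]
.5637,-.11,.129 [-0.17  0.48  1.75]
```

View pics/s4.png

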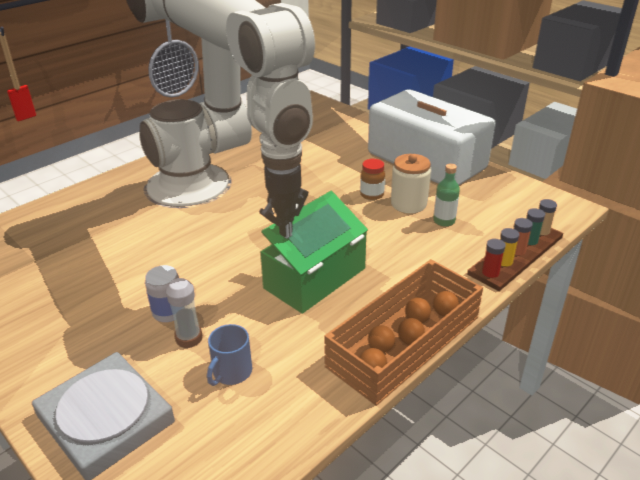

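The lid is about 25° from shut, pushed near its left end at (287,230). I'll continue down.

Emit:
{"name": "arm_command", "arguments": {"increments": [[[0, 0.2, 0.4], 0], [[0, 0.3, 0.8], 0], [[0, 0.4, 1.2], 0], [[0, 0.5, 1.5], 0], [[0, 0.5, 1.7], 0]]}}

```text
time: 4.3
ee_pos: [0.562, -0.1143, 0.1284]
tcp_rot: [179.7, 0.1, -87.4]
wrist_force: [-14.2, 1.2, 44.7]
opening: 0.0001
```

```bash
python3 d.py .5637,-.11,.129;  python3 -c "
from h import *
snap('scene','s5')"; python3 m.py s5
```

```text
pos [ 0.562  -0.1143  0.1284] [ 1.7973e+02  1.5000e-01 -8.7400e+01] F [-14.16   1.23  44.72] t 4.3
.5637,-.11,.129 [-0.17 -0.08 -0.02]
s5 6703 [ 5.12529683e-01 -1.53560385e-01 -4.84899423e-04] [0.65837129 0.07740856 0.16670259]
rim 181 [ 0.51971017 -0.15137477  0.10602912] [0.65645961 0.07559105 0.11395025] ((0.5898866653442383, -0.03694577515125275), (0.1278804987668991, 0.2275359332561493), 3.1923177242279053)
clasp 5050 [ 0.30026181 -0.17641877  0.18305291] [ 0.62869353 -0.03952868  0.61746225] [ 0.51078355 -0.11733585  0.5686782 ]
184 309 0 221
```

View pics/s5.png

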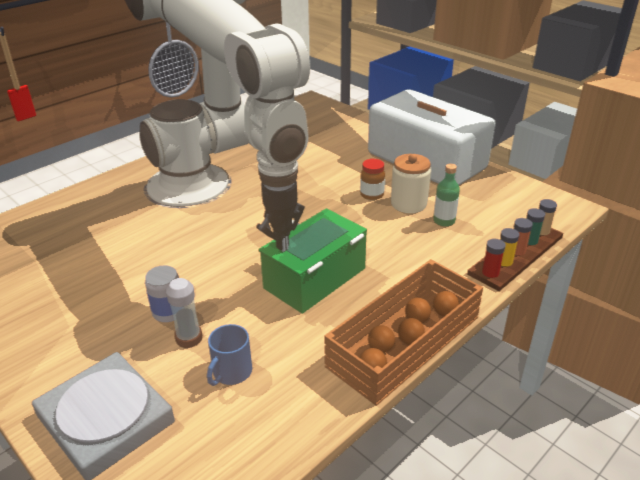

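The lid looks flush on the box. The push reached 45 N at the end, so I'll back off upward and look from above.

Emit:
{"name": "arm_command", "arguments": {"increments": [[[0, 0, -0.4], 0], [[0, 0, -1.0], 0], [[0.2, 0, -2.0], 0], [[1.0, 0, -3.0], 0], [[2.0, 0, -3.2], 0]]}}

```text
time: 4.85
ee_pos: [0.5657, -0.1645, 0.2134]
tcp_rot: [-180.0, 0.1, -87.3]
wrist_force: [1.2, 0.7, 0.6]
opening: -0.0004
```

```bash
python3 d.py 0.44,-.042,.20;  python3 -c "
from h import *
snap('top','t6');snap('scene','s6')"
cat > m2.py <<'E'
from h import *
import sys
n=sys.argv[1]
c=np.load(n+'.npz'); W=cloud(c); f=c['frame'].astype(int)
r=(np.abs(W[...,0]-0.56)<0.13)&(np.abs(W[...,1]+0.037)<0.14)
g=(f[...,1]>1.25*f[...,0])&(f[...,1]>1.25*f[...,2])&(f[...,1]>40)&r
P=W[g&(W[...,2]>0.106)&(W[...,2]<.14)]
A=np.c_[P[:,:2]-[.58,-.037],np.ones(len(P))];print('lid z fit slopes',np.linalg.lstsq(A,P[:,2],rcond=None)[0],len(P))
print(cv2.minAreaRect(P[:,:2].astype(np.float32)),P.min(0),P.max(0))
w=(f.min(-1)>120)&(f.max(-1)-f.min(-1)<35)&(W[...,0]<0.53)&(W[...,0]>0.44)&(np.abs(W[...,1]+.04)<.05)&(W[...,2]>.03)&(W[...,2]<.17)
Q=W[w]
if len(Q): print('clasp',len(Q),Q.min(0),Q.max(0),np.median(Q,0))
E
python3 m2.py t6
```

```text
pos [ 0.5657 -0.1645  0.2134] [-1.7996e+02  6.0000e-02 -8.7310e+01] F [1.21 0.69 0.56] t 4.85
0.44,-.042,.20 [-5.13  4.79  0.54]
lid z fit slopes [ 1.20055528e-03 -1.84531591e-05  1.18266000e-01] 7640
((0.582226574420929, -0.03689837455749512), (0.1337914913892746, 0.22527503967285156), 2.3588647842407227) [ 0.51189233 -0.151571    0.11052323] [0.65234387 0.07715167 0.12562086]
clasp 491 [ 0.46974593 -0.06053197  0.11240072] [ 0.51346267 -0.02004131  0.13024385] [ 0.49060265 -0.04038557  0.11950585]
```

View pics/t6.png

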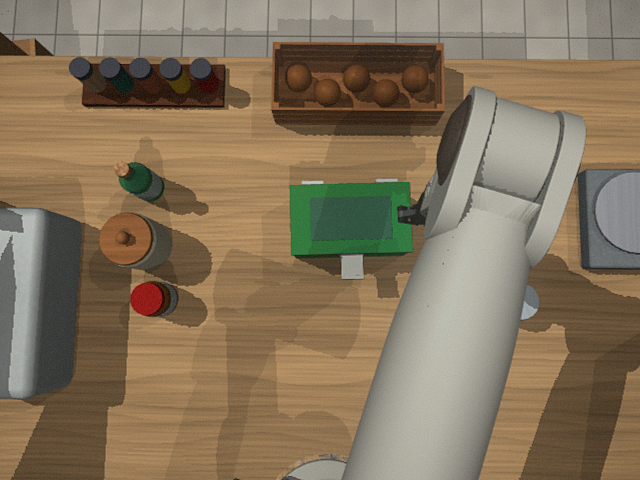

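The lid is shut: its top face is at z = 118.3 mm, slope is about 0, yaw is 2.36°, and the box hasn't moved. The clasp sticks forward at (352,266), spanning x 0.470–0.513 with its centre at y = −0.040. Next I'll go above its free end.

```bash
python3 d.py .468,-.042,.19
```

```text
pos [ 0.5653 -0.1666  0.2111] [ 1.7992e+02  6.0000e-02 -8.7510e+01] F [ 0.1  -0.2  -1.07] t 4.95
.468,-.042,.19 [-5.15  3.67  0.86]
```

Emit:
{"name": "arm_command", "arguments": {"increments": [[[-1.1, 0.9, 0], 0], [[-2.2, 1.8, 0], 0], [[-3.3, 2.7, 0], 0], [[-4.4, 3.4, 0.3], 0], [[-5.15, 3.7, 0.8], 0]]}}

```text
time: 5.45
ee_pos: [0.4662, -0.0404, 0.1926]
tcp_rot: [-180.0, 0.1, -87.5]
wrist_force: [1.1, -0.5, 1.1]
opening: -0.0003
```

```bash
python3 d.py .467,-.041,.135 .467,-.041,.095;  python3 -c "
from h import *
snap('scene','s7')"
```

```text
pos [ 0.4662 -0.0404  0.1926] [-1.7998e+02  6.0000e-02 -8.7480e+01] F [ 1.08 -0.54  1.12] t 5.45
.467,-.041,.135 [ 0.03 -0.03  2.3 ]
.467,-.041,.095 [ 0.03 -0.03  3.9 ]
```

View pics/s7.png

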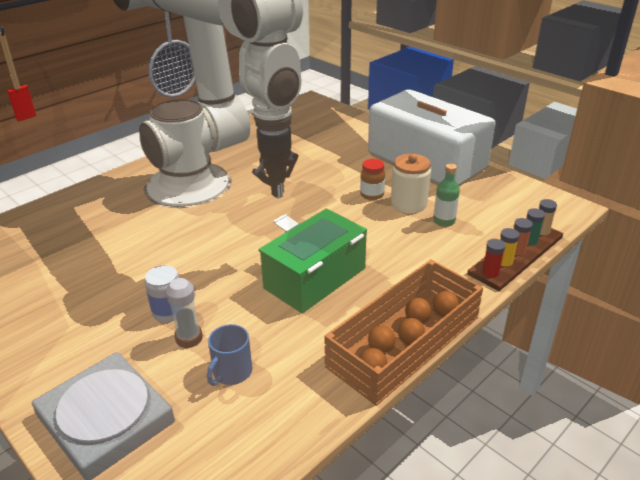

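The lid is flush, and the fingertips at (279,193) are above the clasp at (286,222). I'll push down.

Emit:
{"name": "arm_command", "arguments": {"increments": [[[0, -0.1, 1.0], 0], [[0, -0.1, 2.0], 0], [[0, -0.1, 2.6], 0], [[0, -0.1, 3.1], 0], [[0, -0.1, 3.6], 0]]}}

```text
time: 6.0
ee_pos: [0.4677, -0.0386, 0.1001]
tcp_rot: [179.9, 0.1, -87.4]
wrist_force: [0.3, -0.2, 1.4]
opening: 0.0001
```

```bash
python3 d.py .470,-.041,.085 .49,-.041,.082;  python3 -c "
from h import *
snap('scene','s8')"
```

```text
pos [ 0.4677 -0.0386  0.1001] [ 1.7988e+02  1.3000e-01 -8.7440e+01] F [ 0.3  -0.17  1.36] t 6.0
.470,-.041,.085 [ 0.1  -0.09  0.6 ]
.49,-.041,.082 [ 0.14 -0.89  0.72]
```

View pics/s8.png

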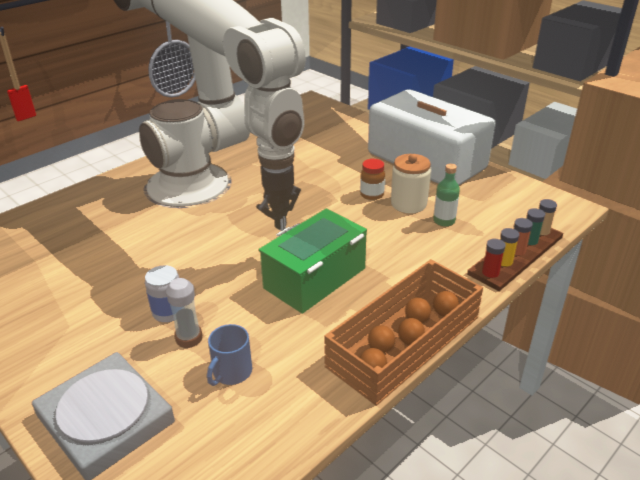

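Emit:
{"name": "arm_command", "arguments": {"increments": [[[0.1, -0.1, 0.3], 0], [[0.1, -0.2, 0.65], 0], [[0.1, -0.5, 0.65], 0], [[0.1, -0.75, 0.65], 0], [[0.1, -0.9, 0.65], 0]]}}

```text
time: 6.55
ee_pos: [0.4903, -0.04, 0.0819]
tcp_rot: [179.8, 0.1, -87.4]
wrist_force: [-0.9, 0.5, -1.4]
opening: -0.0001
```

```bash
python3 d.py .50,-.041,.083
```

```text
pos [ 0.4903 -0.04    0.0819] [ 1.7976e+02  1.4000e-01 -8.7440e+01] F [-0.9   0.52 -1.41] t 6.55
.50,-.041,.083 [ 0.06 -0.39 -0.04]
```

Now small steps in, watching the force.

Emit:
{"name": "arm_command", "arguments": {"increments": [[[0, -0.08, 0], 0], [[0, -0.16, 0], 0], [[0, -0.2, 0], 0]]}}

```text
time: 6.85
ee_pos: [0.4953, -0.0397, 0.0821]
tcp_rot: [179.7, 0.1, -87.4]
wrist_force: [-4.4, -0.7, 1.1]
opening: -0.0002
```

Emit:
{"name": "arm_command", "arguments": {"increments": [[[0, -0.05, 0], 0], [[0, -0.1, 0], 0]]}}

```text
time: 7.05
ee_pos: [0.4959, -0.0397, 0.0818]
tcp_rot: [179.5, 0.1, -87.5]
wrist_force: [-15.1, 0.0, 6.5]
opening: -0.0003
```

15 N means it is firm against the box front. I'll retract straight back, then up.

Emit:
{"name": "arm_command", "arguments": {"increments": [[[0, 0.4, 0], 0], [[0, 1.2, 0], 0], [[0, 2.0, -0.5], 0], [[0, 2.5, -2.0], 0], [[1.0, 3.0, -3.5], 0]]}}

```text
time: 7.55
ee_pos: [0.4215, -0.067, 0.1708]
tcp_rot: [179.5, 0.2, -87.3]
wrist_force: [0.9, -1.1, 0.2]
opening: -0.0001
```

Emit:
{"name": "arm_command", "arguments": {"increments": [[[1.2, 0.5, -1.0], 0], [[2.4, 1.0, -2.0], 0], [[3.6, 1.5, -2.5], 0], [[4.8, 2.0, -2.8], 0], [[6.0, 2.0, -3.0], 0]]}}

```text
time: 8.05
ee_pos: [0.3782, -0.2206, 0.2473]
tcp_rot: [179.6, 0.1, -87.3]
wrist_force: [1.8, -0.2, 1.6]
opening: -0.0001
```

```bash
python3 d.py;  python3 -c "
from h import *
snap('top','t9');snap('scene','s9')"; python3 m2.py t9;python3 m2.py s9
```

```text
pos [ 0.3782 -0.2206  0.2473] [ 1.7965e+02  9.0000e-02 -8.7340e+01] F [ 1.76 -0.19  1.63] t 8.05
lid z fit slopes [-0.00044673  0.00056345  0.11827558] 8069
((0.5824615955352783, -0.036812469363212585), (0.13398787379264832, 0.22497017681598663), 2.2579281330108643) [ 0.51161132 -0.15145234  0.11028612] [0.65179328 0.07729302 0.12656367]
lid z fit slopes [-0.01158837  0.00358302  0.11847517] 3569
((0.5858848094940186, -0.03596636652946472), (0.13764658570289612, 0.23234522342681885), 2.5150201320648193) [ 0.51496438 -0.15306679  0.10603814] [0.65634257 0.07887399 0.12554534]
```

View pics/t9.png

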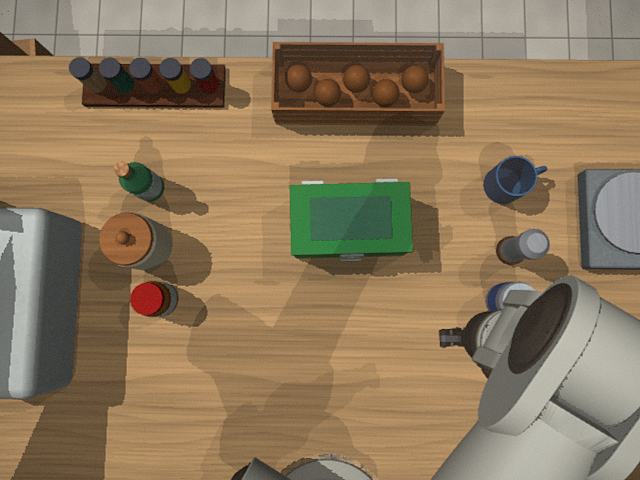

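View pics/s9.png

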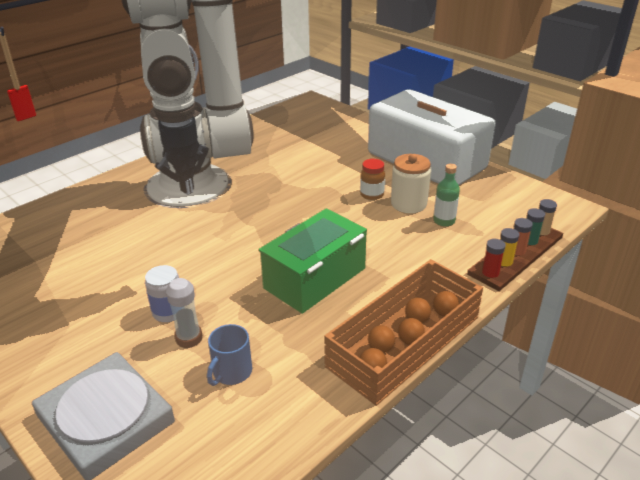

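Run:
```python
from h import *
c=np.load('t9.npz');W=cloud(c);f=c['frame']
for v in range(252,266): print(v,W[v,352].round(4),f[v,352],W[v,330].round(3))
cv2.imwrite('pics/z9.png',cv2.resize(f[240:275,320:390,::-1],None,fx=10,fy=10,interpolation=cv2.INTER_NEAREST))
```

```text
252 [ 0.5184 -0.0402  0.1175] [ 44 110  55] [0.518 0.    0.118]
253 [ 0.5163 -0.0402  0.1194] [50 85 55] [0.516 0.    0.118]
254 [ 0.5149 -0.0404  0.1148] [92 90 92] [0.514 0.    0.114]
255 [ 0.5129 -0.0403  0.116 ] [90 89 88] [0.517 0.    0.057]
256 [ 0.5113 -0.0405  0.113 ] [88 86 81] [0.517 0.    0.032]
257 [ 0.5092 -0.0404  0.1161] [106 105  99] [0.517 0.    0.012]
258 [ 0.5088 -0.0411  0.0982] [73 76 64] [0.516 0.    0.001]
259 [ 0.509  -0.0422  0.0709] [84 85 79] [0.514 0.    0.002]
260 [ 0.5064 -0.0419  0.0793] [98 98 92] [0.512 0.    0.001]
261 [ 0.5102 -0.045   0.0019] [69 56 36] [ 0.51   0.    -0.003]
262 [ 0.5081 -0.045   0.0025] [87 68 50] [ 0.508  0.    -0.003]
263 [ 0.5063 -0.0451 -0.0009] [77 65 43] [ 0.506  0.    -0.002]
264 [ 0.5043 -0.0452 -0.0013] [79 64 44] [ 0.504  0.    -0.002]
265 [ 5.022e-01 -4.510e-02 -1.000e-04] [82 66 47] [ 0.502  0.    -0.002]
```

View pics/z9.png

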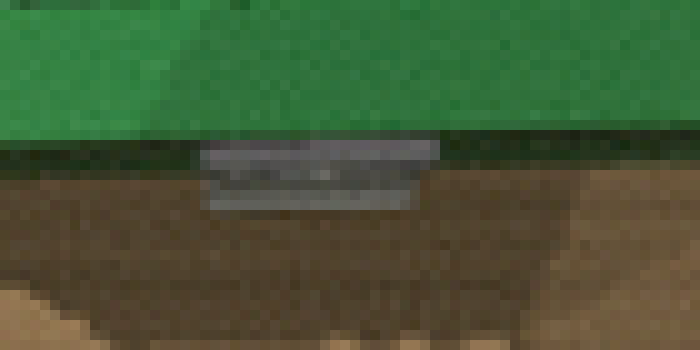

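Run:
```python
from h import *
a=np.load('s0.npz')['frame'];b=np.load('s9.npz')['frame']
for n,(u0,u1,v0,v1) in dict(tin=(140,178,262,320),mill=(168,204,275,350),mug=(204,256,322,385),jam=(358,388,155,200),can=(388,432,150,212),oil=(432,462,162,226)).items():
    s=cv2.phaseCorrelate(*[cv2.cvtColor(x[v0:v1,u0:u1],cv2.COLOR_RGB2GRAY).astype(np.float32) for x in (a,b)]);print(n,np.round(s[0],2),round(s[1],2))
from workcell import job_done
print(get_obs()['wrist_force']); print(job_done())
```

```text
tin [0.11 0.  ] 0.93
mill [-0.01  0.45] 0.93
mug [ 0.1  -0.28] 0.85
jam [0.01 0.8 ] 0.76
can [0.5  0.01] 1.0
oil [ 0.02 -0.05] 0.99
[-1.14298277 -0.25197026  0.01184265]
the job is handed in; nothing more can be done
None
```

The box is closed and the job is handed in, at about 8 s on the robot's clock. I tipped the lid over from behind with the shut fingers, off to one side of the clasp, and pressed it onto the rim. Then I pushed the clasp down from above, pressed it against the box front, and backed away.

**Lid:** its top face measured 118.3 mm high and level to within about 0.001 rad, so it is fully shut.

**Clasp:** it hangs down the front. The end's outer face reads x = 0.506–0.509 m, against about 0.508 m expected when flat. From above I could only tell its angle to about 1 mm at the end, so "flat" also rests on it having stopped firmly at 15 N.

**Box:** its centre and yaw agree with the start to within about 1 mm and 0.1°.

**Bystanders:** before-and-after scene pictures show shifts under 1 pixel. The largest was the jam jar at 0.8 pixel with a weak match. The arm went nowhere near it, so I put that down to changing shadows and noise.

**Forces:** the lid's final press briefly reached about 47 N at the wrist (45 N of it vertical), taken by the fingertips. That is well under the 120 N wrist limit, but more than I intended. Both pushes were released straight away.

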